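# Seat a lens barrel in the V-block of a sensor bench and hold it for clamping

### The job

Take the lens barrel with the blue band out of the rack and slide it, narrow end first, along the V-groove of the sensor bench under the clamp bridge until its end has pushed the sprung black light shield about halfway in. Press it down into the V with roughly 10 N, so that it bears on both flanks, and finish while still gripping it and pressing it there, because the shield's spring pushes it back until I have tightened the clamp screw. Do not force the barrel against the bridge, and leave the orange-banded spare in the rack and the other things on the table where they are.

Things in the scene. Friction and masses are not known exactly. Their poses are not given: they have to be found in the camera images.
- lens_barrel: Lens barrel to mount: black cylinder 44 mm in diameter, 120 mm long, BLUE band at x = +18 to +32 mm, 0.16 kg. Origin on its axis at mid-length; x axis = cylinder axis, +x to the narrow flat end (x = +60) that goes to the sensor. At x = -60 to -48 a hood 50 mm in diameter. Starts in the rack, axis 46 mm above the table. Grip across the diameter from above, best at x = -10 to 0 mm.
- barrel_tip (a point): Centre of the barrel's flat narrow end, on its axis (barrel x = +60 mm); axes as the barrel's.
- spare_barrel: The spare: the same barrel with an ORANGE band; origin and axes as the lens_barrel's. It lies in the rack's other place and stays there.
- lens_rack: Grey rack, fixed, 100 x 168 mm, origin under its centre, on the table. Two places, at its y = -47.5 and +47.5 mm (which barrel lies in which varies), barrels along rack x, narrow end to +x. Each has two notched saddles 8 mm thick at x = -38 and +42, tops 32 mm above the table (14 mm below the barrel axis); between them only the 6 mm base plate.
- sensor_bench: Sensor bench, fixed: aluminium plate 225 x 92 mm, top 12 mm above the table, with V-block, clamp bridge and colour sensor. Origin at table height; x axis = along the V-groove toward the sensor, z up. The 90 degree groove runs from x = -50 to +40 mm, open at -x; the block is 64 mm wide, its top 36 mm above the table. Behind it (-x) only the plate, to x = -110.
- v_seat (a point): Point on the axis of a seated barrel, at bench x = 0, y = 0, 48 mm above the table; axes as the bench's. The V-block's top is 12 mm below this axis, so grip with the fingertips less than 10 mm below the barrel's axis. With the barrel seated and the shield half in, the barrel's origin is at bench x = -12 mm, its narrow end at +48.
- v_left: White, slippery acetal lining (friction about 0.15) on the flank of the V on the bench's +y side, 45 degrees; the frame is the bench's frame. One contact line runs along it. It gives only some tenths of a mm: a barrel held off to one side bears on that flank alone, which then pushes it (and the tool) sideways, away from itself.
- v_right: White, slippery acetal lining (friction about 0.15) on the flank of the V on the bench's -y side, 45 degrees; the frame is the bench's frame. The other contact line runs along it.
- clamp_bridge: Clamp bridge, fixed over the V at bench x = +16 to +32 mm; frame = the bench's. Two legs beside the block, inner faces 64 mm apart, and a bar whose underside is 76 mm above the table, 6 mm over the top of a seated barrel; black thumb screw on top, up to 98 mm. The barrel can only go under it lengthwise, from the -x end.
- light_shield (a joint): How far the black ring-shaped light shield (41 mm outside diameter, on the V's axis) is pushed back over the colour sensor's nose, m: 0 = out, 0.012 = fully in, halfway = 0.006. A spring of 450 N/m pushes it out, with about 1.8 N at 0, 4.5 N at halfway and 7.2 N fully in.
- shield_face (a point): Centre of the shield's front ring, which the barrel's end meets, on the V's axis; with the shield out at bench x = +42 mm. It moves with the shield.
- motor_module: Bystander: small white geared motor, 78 x 94 x 32 mm, loose on the table; origin at the centre of its underside.
- screwdriver: Bystander: small screwdriver with an orange handle, 154 mm long, 21 mm thick, loose on the table; origin at the centre of its underside, along its y axis.
- tape_roll: Bystander: roll of beige tape, 100 mm in diameter, 25 mm high, loose on the table; origin at the centre of its underside.

How it is judged (in metres and radians):
On the way, in this order (a step that is already met when the one before it is completed fails the run):
1. the blue-banded barrel is lifted out of the rack (its axis more than 80 mm above the table) (height (world z) of lens_barrel above 0.08 m and contact force between lens_barrel and lens_rack below 0.05 N), for 0.2 s.
2. the barrel's narrow end is under the bridge, in line with the V (within 0.1 rad) (x of barrel_tip in the frame of sensor_bench above 0.018 m and z of barrel_tip in the frame of sensor_bench below 0.058 m and y of barrel_tip in the frame of sensor_bench between -0.008 and 0.008 m and angle between the x axis of lens_barrel and the x axis of sensor_bench, either way round below 0.1 rad), for 0.05 s.
At the end, for the whole second after the job is handed in: Blue barrel in the V (within 2.5 mm, 0.05 rad), free of the bridge, over 2 N on each flank (weight alone gives 1 N), shield pushed in 2.5 to 9.5 mm, at rest, still gripped; spare moved under 20 mm, other loose things under 30 mm (y of lens_barrel in the frame of sensor_bench between -0.0025 and 0.0025 m and angle between the x axis of lens_barrel and the x axis of sensor_bench, either way round below 0.05 rad and z of lens_barrel in the frame of sensor_bench between 0.046 and 0.0495 m and value of joint light_shield between 0.0025 and 0.0095 m and contact force between lens_barrel and light_shield above 1 N and contact force between lens_barrel and v_left above 2 N and contact force between lens_barrel and v_right above 2 N and contact force between lens_barrel and the fingers above 2 N and contact force between lens_barrel and clamp_bridge below 1 N and linear speed of lens_barrel below 0.01 m/s and x of barrel_tip in the frame of shield_face above -0.003 m and distance of spare_barrel from where it was at the start of the episode below 0.02 m and distance of each of motor_module, screwdriver, tape_roll from where it was at the start of the episode below 0.03 m); the arm keeps its last pose, push and grip.
It fails at once if the barrel is forced against the clamp bridge (more than 20 N) (contact force between lens_barrel and clamp_bridge above 20 N).
It fails at once if the barrel is forced against a flank of the V (more than 45 N) (contact force between lens_barrel and v_left above 45 N or contact force between lens_barrel and v_right above 45 N).
It fails at once if the spare barrel is moved more than 20 mm (distance of spare_barrel from where it was at the start of the episode above 0.02 m).
It fails at once if a bystander is moved more than 30 mm (distance of any of motor_module, screwdriver, tape_roll from where it was at the start of the episode above 0.03 m).
It also fails if it takes over 48 s, if anything falls off the work surface, if the arm or the gripper's body presses on something with over 40 N, if the wrist force passes 120 N, or if a joint passes its speed limit or range.

### The arm

A 6-joint arm with a two-finger parallel gripper is mounted at the origin on a cart in front of the work surface, level with it; the furniture and walls round the work are solid. World frame = base frame: x ahead of the robot, y to its left, z up, the work surface at z = 0. Lengths are in mm, angles in rad, forces in N, time in s.
With the tool pointing down it reaches from about 300 to 775 mm from the base axis. Payload 14.6 kg.
Tool frame: the origin (TCP) lies on the centre line of the jaws, within the pads' length; the fingertips stand 19 mm ahead of it and the grasp point (between the pads) is the TCP (bot.tip_reach is the distance from the TCP to the fingertips, in mm); z points along the fingers, y is the line along which they close (so a half turn about z gives the same grasp; the last joint's range is limited). The gripper opens to 85 mm and grips with 20 to 120 N. Pads are 22 mm wide; open, the fingers measure 114 mm over their backs; the gripper's body (76 mm by 85 mm) begins 54 mm behind the grasp point. The pads swing forward as they close: fully open they stand 13 mm farther back than shut.
Start: joints at [1.199, 0.3, 1.521, -0, 1.321, -0.067], TCP at [165.054, 524.64, 250.281] pointing down, gripper open.
Joint ranges: [-3.03, 3.03], [-0.79, 2.21], [0.23, 2.52], [-1.04, 4.18], [0, 3.07], [-2.55, 2.55]. Speed limits (rad/s): [2.22, 2.22, 2.57, 3.14, 3.14, 3.14].

### API

Orientations are given as a unit quaternion [w, x, y, z].
In Python, from rig import bot gives the robot as it stands. Calls block until the motion is done:
- bot.move_to(position, orientation): joint-space move of the TCP to a pose.
- bot.servo_line(position, attitude=None, speed=150, until_force=None): straight line of the TCP; attitude=None keeps the orientation; speed is the mean speed in mm/s. With until_force (N) it stops when the force on the tool has changed by that much, and returns True; else False.
- bot.move_joints(angles): joint-space move.
- bot.move_gripper(opening, grip_force=None): finger opening in mm; grip_force is the grip in N (None keeps the last); returns when the fingers have stopped.
- bot.dwell(seconds).
- bot.ik(position, orientation): joint angles nearest the present ones, or None.
- bot.read_state(): the state.
- bot.read_camera(name): name is "scene" or "top" or "wrist"; returns a dict with "image" (400x640x3 uint8, blue, green, red), "depth" (400x640 float32, mm along the optical axis (not along the pixel's ray), 0 where there is no reading), "fovy" (degrees; the focal length in pixels is half the picture's height over the tangent of half this angle, whatever the lens; pixels are square), "cx", "cy" (the principal point, pixels), "k1" (the pictures are not rectified: a ray, as slopes to the right and down, at radius r is drawn at 1 + k1 r^2 times it, then the intrinsics apply), "eye" and "attitude" of the camera in the world; the wrist camera has in their place "mount" (4x4, takes a point from camera to tool coordinates, whose origin is the TCP and whose axes are the flange's). Camera axes: x right, y down, z forward; pixel columns grow to the right and rows downward; lengths in mm; the calibration is good to about 2 mm. A picture is of the moment at which its call begins: read the wrist's pose just before it.
A pose or a line that the arm cannot do raises bot.MotionError and nothing moves.
- bot.finish_job(): hands the job in; it is judged then, once.
The state is a dict: "clock": time; "joint_positions": joint angles; "qvel": joint speeds; "effort": joint torques, N m; "ee_pos": TCP position; "tool_rot": TCP orientation; "ft_force": force on the tool from outside, world axes, zero at the start; "moment": the same for the moment, N m; "grip_width": finger opening in mm; "grip_force": force on a finger pad.
Only numpy, scipy, OpenCV 4.12 (cv2) and the standard library are available. Lean on these libraries where they do the work, as an engineer would, in place of code of your own. Each camera call takes 0.05 s, during which the arm holds its last target. There are 200 camera calls.

## Working session

There is one attempt and no reset: what is moved stays moved. The work goes in short steps, each a Python script; the robot and the scene stay as the last script left them, time stands still between calls to the robot, and variables do not carry over. Pictures are saved under pics/ and viewed, at most 10 in all, crops included, and the job is handed in when it is done.

```bash
ls; mkdir -p pics; python3 - <<'E'
from rig import bot
import cv2,pickle
d={}
for n in("top","scene"):
    d[n]=bot.read_camera(n);cv2.imwrite(f"pics/{n}0.png",d[n]["image"])
    print({k:v for k,v in d[n].items() if k not in("image","depth")})
pickle.dump(d,open("cams.pkl","wb"))
print(bot.read_state())
E
```

```text
pics
{'fovy': 51.084534220896046, 'cx': 315.98367063337435, 'cy': 199.46100828529424, 'k1': 0.007628762653722074, 'eye': array([ 295.74935849,  -13.64747568, 1248.10501458]), 'attitude': array([ 0.07278256, -0.6786759 ,  0.72671539, -0.07737224])}
{'fovy': 47.774929311909865, 'cx': 326.53201744061096, 'cy': 201.1970625700148, 'k1': 0.03943153805227701, 'eye': array([-220.48257593, -460.59610879,  736.2770067 ]), 'attitude': array([-0.37615091,  0.77790481, -0.4546264 ,  0.2160774 ])}
{'clock': 0.1, 'joint_positions': array([ 1.19942554e+00,  3.00430469e-01,  1.52153384e+00,  1.59003495e-05,
        1.32069121e+00, -6.66269688e-02]), 'qvel': array([ 2.33032550e-03, -2.59469292e-04, -2.60642909e-03,  9.32575566e-04,
        1.38679051e-05,  2.14063062e-03]), 'effort': array([ 2.29547892e-03, -5.44364476e+01, -3.62374806e+01, -1.41349767e-05,
        2.96665130e-03, -1.12869219e-05]), 'ee_pos': array([164.97045506, 524.47406613, 249.76357284]), 'tool_rot': array([-1.22972552e-04,  1.51784911e-01,  9.88413405e-01, -5.17064828e-04]), 'ft_force': array([1.44956593, 0.12301042, 0.02774647]), 'moment': array([ 0.03623047, -0.0064514 ,  0.01453634]), 'grip_force': 0.0, 'grip_width': 85.5983610969689}
```

View pics/top0.png

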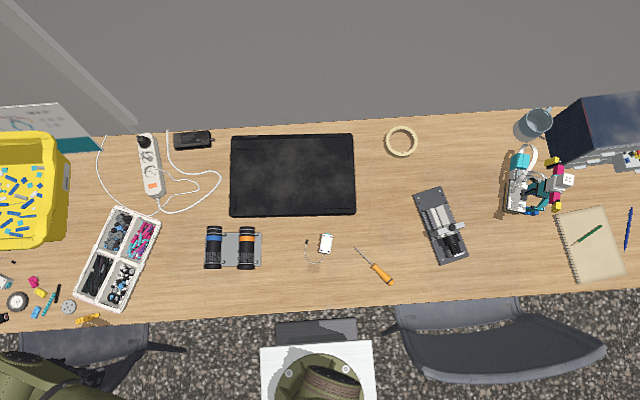

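View pics/scene0.png

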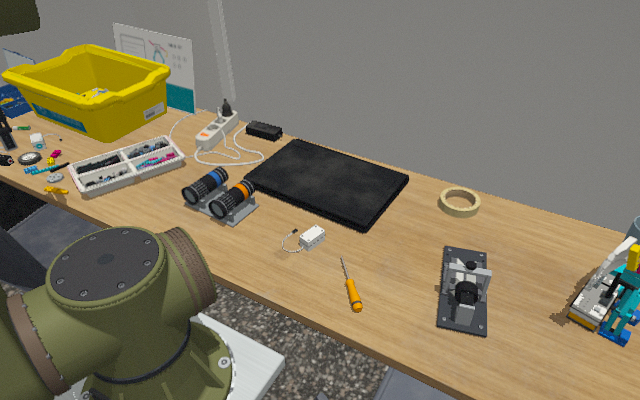

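The top view shows the blue barrel at about (214,248), with its narrow end unclear, the orange spare at (246,248), and the bench at (441,226). I need close-ups of both to get their directions.

```bash
python3 - <<'E'
import cv2,pickle,numpy as np
d=pickle.load(open("cams.pkl","rb"))
t=d["top"]["image"];s=d["scene"]["image"]
a=cv2.resize(t[180:280,400:480],None,fx=5,fy=5,interpolation=2)
b=cv2.resize(s[240:340,430:500],None,fx=3.5,fy=3.5,interpolation=2);c=cv2.resize(t[215:280,195:265],None,fx=4,fy=4)[:, :350]
H=np.zeros((600,800,3),np.uint8);H[:500,:400]=a;H[:350,400:645]=b[:350,:245];H[352:600,450:730]=c[:248,:280]
cv2.imwrite("pics/crop.png",H)
E
cat > h.py <<'E'
import numpy as np,cv2
from scipy.spatial.transform import Rotation as R
def rot(q): return R.from_quat(np.r_[q[1:],q[0]])
def quat(r):
    q=r.as_quat(); return np.r_[q[3],q[:3]]
def pose(c,st=None):
    if "mount" in c:
        M=c["mount"];r=rot(st["tool_rot"]).as_matrix()
        return r@M[:3,:3], r@M[:3,3]+st["ee_pos"]
    return rot(c["attitude"]).as_matrix(),np.array(c["eye"])
def rays(c,uv):
    f=200/np.tan(np.radians(c["fovy"]/2));k=c["k1"]
    p=(np.atleast_2d(uv).astype(float)-[c["cx"],c["cy"]])/f;s=p.copy()
    for _ in range(10): s=p/(1+k*(s**2).sum(1,keepdims=True))
    return np.c_[s,np.ones(len(s))]
def onplane(c,uv,z,st=None):
    A,e=pose(c,st);d=rays(c,uv)@A.T
    return e+d*((z-e[2])/d[:,2])[:,None]
def bydepth(c,uv,st=None):
    A,e=pose(c,st);uv=np.atleast_2d(uv).astype(int)
    return e+(rays(c,uv)*c["depth"][uv[:,1],uv[:,0]][:,None])@A.T
def project(c,P,st=None):
    A,e=pose(c,st);q=(np.atleast_2d(P)-e)@A;s=q[:,:2]/q[:,2:]
    f=200/np.tan(np.radians(c["fovy"]/2))
    return s*(1+c["k1"]*(s**2).sum(1,keepdims=True))*f+[c["cx"],c["cy"]]
E
python3 - <<'E'
import pickle,cv2,numpy as np
from h import *
c=pickle.load(open("cams.pkl","rb"))["top"]
hsv=cv2.cvtColor(c["image"],cv2.COLOR_BGR2HSV)
m=cv2.inRange(hsv,(100,120,60),(125,255,255));m[:, :195]=0;m[:,235:]=0;m[:220]=0;m[275:]=0
v,u=np.nonzero(m);print("blue",len(u),u.mean(),v.mean(),onplane(c,[[u.mean(),v.mean()]],62))
m=cv2.inRange(hsv,(8,150,100),(25,255,255));m[:, :235]=0;m[:,262:]=0;m[:220]=0;m[275:]=0
v,u=np.nonzero(m);print("or",len(u),onplane(c,[[u.mean(),v.mean()]],62))
print(onplane(c,[[428,188],[414,195],[440,185],[441,265],[468,257],[320,360]],12))
print(onplane(c,[[214,226],[214,269]],55))
E
```

```text
blue 81 213.74074074074073 237.45679012345678 [[461.18034876 267.28645822  62.        ]]
or 76 [[453.02339271 175.59273494  62.        ]]
[[ 574.61490968 -372.80070446   12.        ]
 [ 555.84258989 -327.8611682    12.        ]
 [ 581.45079158 -410.3343641    12.        ]
 [ 342.07063528 -381.73383901   12.        ]
 [ 359.77885552 -463.60008637   12.        ]
 [ 104.80808602  -10.87049402   12.        ]]
[[495.20851416 267.65716592  55.        ]
 [372.94010849 269.6649825   55.        ]]
```

View pics/crop.png

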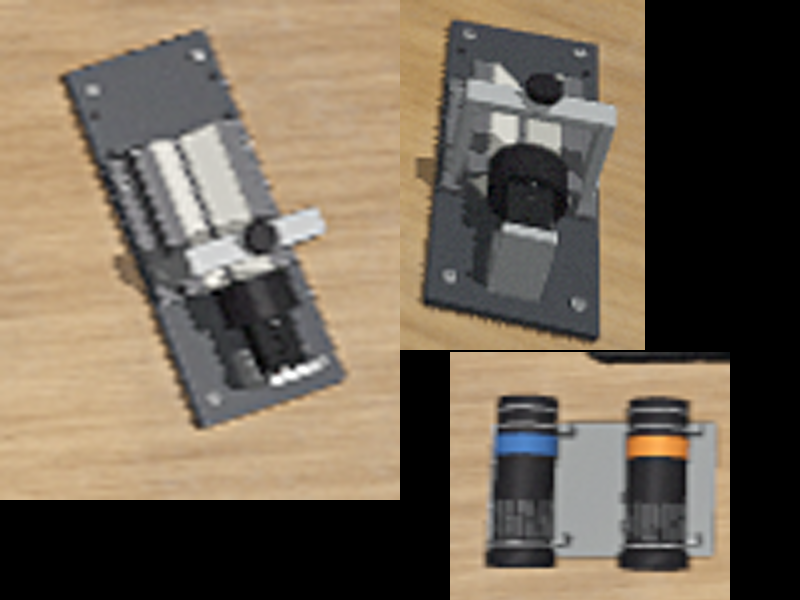

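The close-ups show the bench sensor nearer the robot and the open V end farther away. The blue barrel's narrow end points away from the robot, so it has to turn about -160°. Next I check IK for both grip options, then look at the bench and the barrel through the wrist camera.

```bash
cat >> h.py <<'E'
def down(a): # tool pointing down, tool x at yaw a (rad)
    c,s=np.cos(a),np.sin(a)
    return quat(R.from_matrix(np.array([[c,s,0],[s,-c,0],[0,0,-1]])))
E
python3 - <<'E'
from rig import bot
from h import *
import pickle
yb=np.radians(-5.1);yn=np.radians(-166.2)
for o in(0,np.pi):
    print(o,bot.ik([436,269,56],down(yb+o)),bot.ik([470,-391,58],down(yn+o)),bot.ik([590,-364,120],down(yn+o)))
print(rot(bot.read_state()["tool_rot"]).as_matrix().round(2))
c=bot.read_camera("wrist");print(c["mount"].round(3),c["fovy"],c["k1"],c["cx"],c["cy"])
E
```

```text
0 [ 4.81303228e-01  4.71731563e-01  1.79181278e+00 -4.44089210e-16
  8.78048309e-01  2.14111135e+00] None [-6.05608323e-01  7.36428342e-01  1.17898740e+00 -4.44089210e-16
  1.22617691e+00 -2.41726009e+00]
3.141592653589793 [ 4.81303228e-01  4.71731563e-01  1.79181278e+00 -4.44089210e-16
  8.78048309e-01 -1.00048131e+00] [-7.53801325e-01  6.46728360e-01  1.49411799e+00 -4.44089210e-16
  1.00074630e+00  5.76139565e-01] [-6.05608323e-01  7.36428342e-01  1.17898740e+00 -4.44089210e-16
  1.22617691e+00  7.24332567e-01]
[[-0.95  0.3  -0.  ]
 [ 0.3   0.95 -0.  ]
 [ 0.   -0.   -1.  ]]
[[ 1.00000e-03 -9.63000e-01 -2.71000e-01  6.92910e+01]
 [ 1.00000e+00  1.00000e-03 -1.00000e-03  1.31600e+00]
 [ 1.00000e-03 -2.71000e-01  9.63000e-01 -1.23769e+02]
 [ 0.00000e+00  0.00000e+00  0.00000e+00  1.00000e+00]] 64.29680626183658 -0.028718742669833264 314.41768206350787 198.61134567744315
```

```bash
python3 - <<'E'
from rig import bot
from h import *
import pickle
yb=np.radians(-5.1)+np.pi;yn=np.radians(-166.2)+np.pi
out={}
for n,p,a in(("bench",[481,-391,230],yn),("rack",[436,269,230],yb)):
    bot.move_to(p,down(a)); bot.dwell(.3)
    st=bot.read_state();c=bot.read_camera("wrist");out[n]=(st,c)
    cv2.imwrite(f"pics/w_{n}.png",c["image"]);print(st["clock"],st["ee_pos"])
pickle.dump(out,open("w.pkl","wb"))
E
```

```text
3.8333 [ 481.08494544 -390.88288746  230.0092302 ]
6.5417 [436.13675422 268.81377419 229.96599165]
```

View pics/w_bench.png

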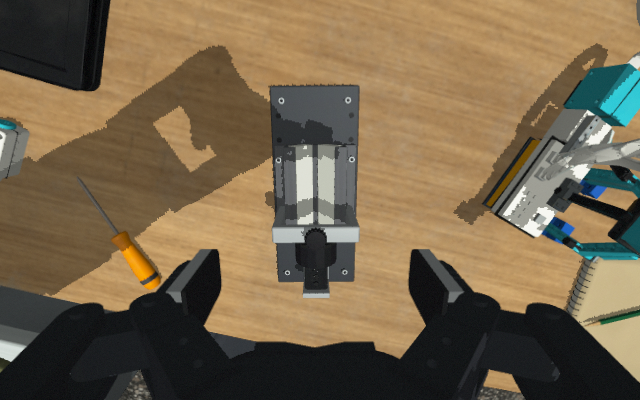

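View pics/w_rack.png

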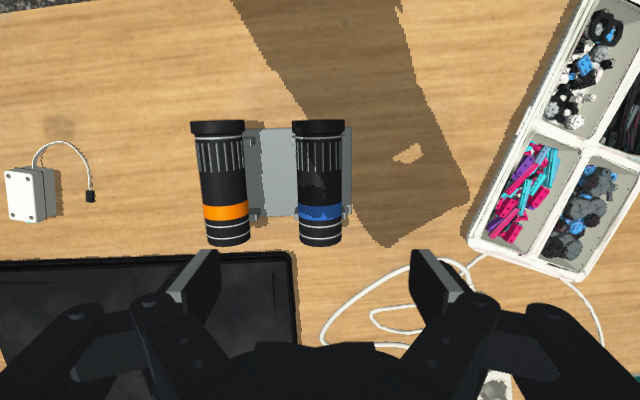

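The bench view has the plate at columns 270–359, the V apex near column 315, and the bridge at row 233. The rack view has the blue barrel at (320,183) with its band at row 212, narrow end down. I'll measure both in 3D from the depth image.

```bash
cat > meas.py <<'E'
import pickle
from h import *
w=pickle.load(open("w.pkl","rb"))
U,V=np.meshgrid(np.arange(640),np.arange(400))
def cloud(n):
    st,c=w[n];P=bydepth(c,np.c_[U.ravel(),V.ravel()],st).reshape(400,640,3);P[c["depth"]==0]=np.nan;return P,c,st
P,c,st=cloud("bench")
print("table z",np.nanmedian(P[60:90,380:470,2]))
Z=P[...,2];m=((Z>8)&(Z<16)&(U>255)&(U<375)&(V>75)&(V<290)).astype(np.uint8)
# plate outline at z=12 by its dark pixels
g=cv2.inRange(cv2.cvtColor(c["image"],cv2.COLOR_BGR2HSV),(0,0,0),(180,255,255))
v,u=np.nonzero(m);r=cv2.minAreaRect(P[v,u,:2].astype(np.float32));print("plate depth rect",r)
cols=[];hsv=cv2.cvtColor(c["image"],cv2.COLOR_BGR2HSV).astype(int)
mm=(hsv[...,1]<60)
mid=[]
for row in list(range(95,130))+list(range(255,275)):
    x=np.nonzero(mm[row,255:375])[0]+255
    if row<130 or True: mid.append([x.min(),x.max(),row])
mid=np.array(mid)
a=onplane(c,mid[:,[0,2]],12,st);b=onplane(c,mid[:,[1,2]],12,st);C=(a+b)/2
print("widths",np.median(np.linalg.norm(a-b,axis=1)[:35]),np.median(np.linalg.norm(a-b,axis=1)[35:]))
C=C[:35];print("mid far",np.median(C,axis=0))
# V flanks
u0=np.array([np.cos(np.radians(-166.2)),np.sin(np.radians(-166.2))])
n0=np.array([-u0[1],u0[0]]);o=np.array([462.4,-395.4])
xb=(P[...,:2]-o)@u0; yb_=(P[...,:2]-o)@n0
k=(xb>-45)&(xb<5)&(U>270)&(U<360)&(Z>14)
L=k&(hsv[...,2]>140)&(U<314);Rr=k&(hsv[...,2]>140)&(U>317)
pl=[]
for q in(L,Rr):
    A=np.c_[xb[q],yb_[q],np.ones(q.sum())]
    s=np.linalg.lstsq(A,Z[q],rcond=None)[0]
    e=abs(A@s-Z[q])<1.5;s=np.linalg.lstsq(A[e],Z[q][e],rcond=None)[0];print(q.sum(),e.sum(),s);pl.append(s)
d=pl[0]-pl[1]
for x in(-50,0,40):
    y=-(d[0]*x+d[2])/d[1];print("V bottom at",x,y,pl[0]@[x,y,1],o+u0*x+n0*y)
br=(Z>78)&(Z<90)&(xb>0)&(xb<60)&(abs(yb_)<60);print("bridge top x",np.nanpercentile(xb[br],[2,50,98]),"y",np.nanpercentile(yb_[br],[1,99]),"z",np.nanmedian(Z[br]))
bl=(Z>34)&(Z<38)&(xb<10)&(xb>-70)&(abs(yb_)<40);print("block top x",np.nanpercentile(xb[bl],[1,50,99]),np.nanpercentile(yb_[bl],[1,99]))
P,c,st=cloud("rack");Z=P[...,2]
for n,u1,u2 in(("blue",285,350),("orange",180,256)):
    k=(U>u1)&(U<u2)&(V>115)&(V<250)&(Z>48);X=P[k]
    r=cv2.minAreaRect(X[:,:2].astype(np.float32));print(n,r,np.percentile(X[:,2],99))
    h=cv2.cvtColor(c["image"],cv2.COLOR_BGR2HSV)
    lo,hi=((100,120,60),(125,255,255)) if n=="blue" else ((8,150,100),(25,255,255))
    bm=(cv2.inRange(h,lo,hi)>0)&k;print("band",P[bm].mean(0))
    pts=[]
    for row in range(140,242,3):
        x=np.nonzero(k[row])[0]
        pts.append(P[row,x,:2][[0,-1]].mean(0))
    pts=np.array(pts);l=cv2.fitLine(pts.astype(np.float32),cv2.DIST_HUBER,0,.01,.01).ravel();print("axis",l,np.degrees(np.arctan2(l[1],l[0])))
E
python3 meas.py
```

```text
table z 0.17543739615638287
plate depth rect ((461.6194152832031, -395.139404296875), (224.34217834472656, 92.43147277832031), 14.324990272521973)
widths 89.82793152204513 89.60568314171933
mid far [ 544.5398106  -373.55350433   12.        ]
718 347 [ 0.02286092 -0.8421339  18.56875914]
720 206 [1.31978602e-02 7.50746964e-01 2.04550297e+01]
V bottom at -50 -1.487508220939854 18.678394454136225 [ 510.60189352 -382.0287569 ]
V bottom at 0 -1.1841881262023355 19.566004101821406 [ 462.11753151 -394.24999432]
V bottom at 40 -0.9415320504123209 20.276091819969547 [ 423.33004191 -404.02698425]
bridge top x [13.62309458 19.29694434 29.07419692] y [-39.42338551  39.03780499] z 85.01711114863696
block top x [-51.61910257 -22.20640623   9.54341106] [-32.31802936  30.81684018]
blue ((436.87200927734375, 274.8017272949219), (48.827537536621094, 119.95343017578125), 86.45178985595703) 70.8129658751788
band [462.0113535  272.64435329  64.09381678]
axis [ 9.9808002e-01 -6.1938133e-02  4.4364529e+02  2.7412958e+02] -3.5510664
orange ((429.32220458984375, 193.24830627441406), (69.87261199951172, 120.26045227050781), 86.82918548583984) 71.21155643398892
band [453.78228779 182.19764469  63.84268338]
axis [ 9.9790949e-01 -6.4626671e-02  4.4508658e+02  1.7982898e+02] -3.7054179
```

```bash
cat >> h.py <<'E'
TH=np.radians(-165.7);UX=np.array([np.cos(TH),np.sin(TH),0]);UY=np.array([-UX[1],UX[0],0]);O=np.array([463.9,-394.1,0])
def bench(x,y,z): return O+UX*x+UY*y+[0,0,z]
def inb(p): return np.array([(p-O)@UX,(p-O)@UY,p[2]])
QB=down(TH+np.pi)
E
python3 - <<'E'
from rig import bot
from h import *
import pickle
q=down(np.radians(-3.55)+np.pi);p=np.array([431.9,274.9,0])
def s(): 
    t=bot.read_state();print(round(t["clock"],2),t["ee_pos"].round(1),t["ft_force"].round(2),t["moment"].round(2),round(t["grip_width"],1),t["grip_force"]);return t
bot.move_to(p+[0,0,120],q);bot.servo_line(p+[0,0,56],speed=80);s()
bot.move_gripper(36,60);s()
bot.servo_line(p+[0,0,200],speed=120);s()
bot.move_to(bench(-75,0,200),QB);s()
bot.servo_line(bench(-75,0,120),speed=100);bot.dwell(.3);st=s()
c=bot.read_camera("wrist");cv2.imwrite("pics/pre.png",c["image"]);pickle.dump((st,c),open("pre.pkl","wb"))
E
```

```text
8.06 [432.2 275.   56.4] [-0.05 -0.27 -1.07] [ 0.03 -0.    0.01] 85.6 0.0
8.53 [432.  274.5  56.3] [-0.68 -4.56  4.34] [-0.89  0.19  0.04] 42.3 59.99253809452057
9.88 [431.7 274.8 199.3] [ 0.19 -0.07 -0.9 ] [-0.03  0.02  0.01] 42.0 60.818907022476196
12.22 [ 537.  -374.8  200.1] [ 0.06  0.77 -1.34] [ 0.03  0.02 -0.03] 42.1 60.79084038734436
13.47 [ 536.6 -375.6  120.4] [-0.22 -0.36 -1.01] [ 0.02 -0.   -0.01] 42.4 60.81493377685547
```

View pics/pre.png

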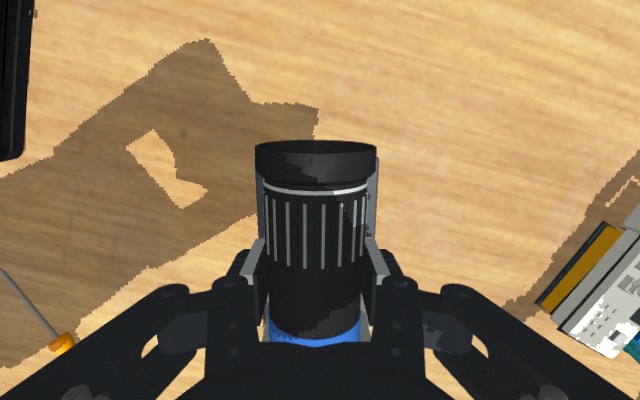

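The barrel is held straight and centred: hood at (315,160), blue band at row 340. I'll check its tilt, height and axial position in tool coordinates from depth.

```bash
python3 - <<'E'
import pickle
from h import *
st,c=pickle.load(open("pre.pkl","rb"))
def P(r0,r1,c0,c1):
    U,V=np.meshgrid(np.arange(c0,c1),np.arange(r0,r1));X=bydepth(c,np.c_[U.ravel(),V.ravel()],st)
    return (X-st["ee_pos"])@rot(st["tool_rot"]).as_matrix()
B=P(200,300,312,319);s=np.polyfit(B[:,0],B[:,2],1);print("body ridge tool z vs x",s,"at grip",np.polyval(s,0))
H=P(158,182,312,319);print("hood ridge x,z",H.mean(0),H[:,0].max())
# lateral centre per row, yaw
m=[]
for r in range(200,245,4):
    X=P(r,r+1,230,400);k=abs(X[:,2]+10)<18;k&=abs(X[:,1])<26;i=X[k];m.append([i[:,0].mean(),(i[:,1].min()+i[:,1].max())/2])
m=np.array(m);print("yaw",np.polyfit(m[:,0],m[:,1],1))
for r in range(135,160,3): print(r,P(r,r+1,313,318).mean(0).round(1))
E
```

```text
body ridge tool z vs x [ -0.1649036  -10.15755921] at grip -10.157559205780993
hood ridge x,z [ 48.9613168   -1.14911065 -16.65101633] 68.95216653525644
yaw [-0.03869651 -0.01780433]
135 [ 49.8  -0.9 120.2]
138 [ 47.6  -0.9 120.4]
141 [53.9 -1.1 31.8]
144 [52.6 -1.1 30.5]
147 [51.1 -1.1 30.8]
150 [49.9 -1.1 29.4]
153 [ 54.4  -1.2 -15.3]
156 [ 53.4  -1.2 -15.3]
159 [ 52.4  -1.2 -15.5]
```

```bash
python3 - <<'E'
import pickle
from h import *
st,c=pickle.load(open("pre.pkl","rb"))
print(rot(st["tool_rot"]).as_matrix().round(3).tolist())
for r in range(150,345,8):
    U,V=np.meshgrid(np.arange(311,320),[r]);X=bydepth(c,np.c_[U.ravel(),V.ravel()],st)
    X=(X-st["ee_pos"])@rot(st["tool_rot"]).as_matrix();print(r,X[:,[0,2]].mean(0).round(1),X[:,2].std().round(2),c["image"][r,315])
E
```

```text
[[0.969, 0.247, 0.0], [0.247, -0.969, -0.0], [0.0, 0.0, -1.0]]
150 [49.8 29.6] 0.46 [35 32 34]
158 [ 52.7 -15.3] 0.62 [67 64 64]
166 [ 49.9 -15.3] 0.57 [68 66 66]
174 [ 47.1 -15.3] 0.76 [71 68 68]
182 [ 44.2 -14.9] 0.97 [29 30 26]
190 [ 40.6 -12.2] 0.5 [35 33 33]
198 [ 37.7 -12.4] 0.36 [36 35 34]
206 [ 34.7 -12.6] 0.54 [36 34 32]
214 [ 31.6 -12.5] 0.88 [33 30 31]
222 [ 33.  -24.9] 34.96 [34 33 30]
230 [ 25.3 -12.6] 0.72 [33 32 30]
238 [ 22.1 -12.6] 0.41 [30 29 28]
246 [ 18.8 -12.6] 0.63 [32 30 29]
254 [ 15.5 -12.6] 0.6 [33 30 31]
262 [ 12.1 -12.6] 0.65 [34 29 32]
270 [  8.5 -12.3] 0.49 [33 32 33]
278 [  5.2 -12.6] 0.66 [34 31 32]
286 [  1.4 -12.2] 0.51 [33 33 33]
294 [ -2.  -12.4] 0.61 [35 34 33]
302 [ -5.8 -12.3] 0.33 [33 32 33]
310 [ -9.6 -12.3] 0.48 [33 30 29]
318 [-13.5 -12. ] 0.22 [32 32 30]
326 [-17.2 -12.3] 0.7 [31 31 30]
334 [-21.2 -12.3] 0.68 [53 51 51]
342 [-24.8 -12.7] 0.72 [224 131  64]
```

Depth shows the barrel is level, with its axis 10 mm below the TCP and gripped at barrel x ≈ -4.7. Next I insert it 2 mm above its seat.

```bash
cat > ins.py <<'E'
from rig import bot
from h import *
def s():
    bot.dwell(.2);t=bot.read_state();f=t["ft_force"];print(round(t["clock"],2),"bench",inb(t["ee_pos"]).round(2),"F",np.round([f@UX,f@UY,f[2]],2),"M",np.round([t["moment"]@UX,t["moment"]@UY,t["moment"][2]],2),round(t["grip_width"],1),round(t["grip_force"],1));return t
E
python3 - <<'E'
from ins import *
s()
bot.servo_line(bench(-66,0,60.5),QB,speed=60);s()
print(bot.servo_line(bench(-30,0,60),speed=40,until_force=8));s()
print(bot.servo_line(bench(-16.5,0,60),speed=25,until_force=12));s()
E
```

```text
13.72 bench [-75.01  -0.   120.03] F [ 0.95 -0.51 -0.83] M [-0.01  0.06 -0.02] 42.0 60.8
15.07 bench [-6.610e+01  5.000e-02  6.077e+01] F [-0.16 -0.06 -1.33] M [-0.04  0.02  0.  ] 42.0 60.8
False
16.32 bench [-3.017e+01 -5.000e-02  5.995e+01] F [ 0.14 -0.15 -1.3 ] M [-0.02 -0.03  0.02] 42.0 60.8
False
17.22 bench [-1.668e+01 -4.000e-02  6.000e+01] F [-4.8  -0.89 -1.45] M [-0.17  0.87  0.02] 42.2 60.9
```

```bash
python3 - <<'E'
from ins import *
print(bot.servo_line(bench(-16.5,0,56),speed=4,until_force=4));s()
E
```

```text
True
17.93 bench [-17.25   0.3   58.88] F [-3.68  3.49  4.15] M [0.6  0.5  0.11] 41.9 61.5
```

The force shows only the -y flank touching, so I shift about 0.9 mm to +y and press again.

```bash
python3 - <<'E'
from ins import *
bot.servo_line(bench(-16.5,0.9,59.2),speed=10);s()
print(bot.servo_line(bench(-16.5,0.9,56),speed=4,until_force=7));s()
E
```

```text
18.43 bench [-16.58   0.63  58.96] F [-5.31 -0.61 -0.42] M [0.03 0.78 0.15] 42.0 61.1
True
19.18 bench [-17.27   1.5   57.79] F [-3.38  0.44  4.01] M [0.22 0.48 0.15] 42.4 61.6
```

```bash
python3 - <<'E'
from ins import *
print(bot.servo_line(bench(-16.5,1.0,56),speed=3,until_force=6));s();bot.dwell(.6);s()
E
```

```text
True
19.73 bench [-17.74   1.56  57.78] F [-3.82  0.13  3.48] M [-0.1   0.52  0.17] 42.2 61.6
20.53 bench [-17.76   1.6   57.78] F [-4.44 -1.11  2.73] M [-0.2   0.59  0.12] 42.2 61.6
```

The stop relaxes the push, so I'll command small position steps instead.

```bash
python3 - <<'E'
from ins import *
y=1.5
for z in (57.5,57.2,56.9,56.6,56.3,56.0):
    bot.servo_line(bench(-16.3,y,z),speed=5);t=s();f=t["ft_force"]
    if f[2]>7.5 or abs(f@UY)>4: break
E
```

```text
21.18 bench [-16.59   1.64  57.78] F [-5.29 -1.04  4.17] M [-0.14  0.79  0.19] 42.1 61.5
21.63 bench [-16.61   1.64  57.75] F [-4.92 -2.68  6.77] M [-0.4   0.66  0.31] 41.8 62.0
22.08 bench [-16.61   1.65  57.67] F [-3.94 -3.62  9.18] M [-0.55  0.56  0.29] 42.1 62.3
```

```bash
python3 - <<'E'
from ins import *
for y in (1.2,0.95):
    bot.servo_line(bench(-16.3,y,56.85),speed=5);s();t=s();f=t["ft_force"]
    if f@UY>-1.5: break
E
```

```text
22.53 bench [-16.59   1.59  57.66] F [-3.79 -2.06  8.7 ] M [-0.29  0.54  0.34] 42.2 61.8
22.73 bench [-16.62   1.59  57.69] F [-4.12 -1.79  8.7 ] M [-0.26  0.59  0.29] 42.1 61.8
23.18 bench [-16.64   1.56  57.67] F [-4.49  0.22  7.93] M [0.08 0.63 0.37] 41.9 61.7
23.38 bench [-16.62   1.57  57.68] F [-3.66  0.79  7.73] M [0.06 0.62 0.29] 42.1 61.7
```

```bash
python3 - <<'E'
from ins import *
bot.dwell(.6);s();bot.dwell(.4);s()
print(bot.finish_job())
E
```

```text
24.18 bench [-16.63   1.58  57.69] F [-4.69 -0.16  7.96] M [0.06 0.59 0.33] 42.1 61.7
24.78 bench [-16.62   1.57  57.67] F [-5.31  0.98  7.35] M [0.03 0.62 0.31] 42.2 61.7
the job is handed in; nothing more can be done
None
```

I handed the job in at about 25 s, with no verdict returned: the blue barrel is still gripped and pressed into the V with about 9 N, nearly balanced across both flanks, and the shield is pushed in about 6 mm, judging by tool position and wrist force with no final camera check.

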